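Load a test tile under the jig's spring clip

ROBOT

A 6-joint arm with a two-finger parallel gripper is mounted at the origin on the work surface. World frame = base frame: x ahead of the robot, y to its left, z up, the work surface at z = 0. Lengths are in m, angles in degrees, forces in N, time in s.
With the tool pointing down it reaches from about 0.325 to 0.9 m from the base axis. Payload 6.1 kg.
Tool frame: the origin (TCP) lies midway between the tips of the shut fingers; the grasp point (between the pads) lies 19 mm behind it; z points along the fingers, y is the line along which they close (so a half turn about z gives the same grasp; the last joint's range is limited). The gripper opens to 87 mm and grips with 3 to 60 N. Pads are 19 mm wide; open, the fingers measure 117 mm over their backs; the gripper's body (75 mm by 190 mm) begins 51 mm behind the grasp point.
Start: joints at [-82.397, 12.628, 87.462, -0, 79.91, -7.225], TCP at [0.16, -0.604, 0.223] pointing down, gripper open.
Joint ranges: [-170.65, 170.65], [-52.31, 119.04], [5.05, 147.46], [-71.25, 251.25], [11.57, 151.72], [-153.62, 153.62]. Speed limits (degrees/s): [147.25, 147.25, 172.46, 180, 180, 180].

INTERFACE

Orientations are given as a 3x3 rotation matrix whose columns are the frame's x, y, z axes.
In Python, from plant import r, capture, calibration, order gives the robot as it stands. Calls block until the motion is done:
- r.move_pose(position, orientation): joint-space move of the TCP to a pose.
- r.line_to(position, orientation=None, max_speed=0.15, force_limit=None): straight line of the TCP; orientation=None keeps the orientation; max_speed is the mean speed in m/s. With force_limit (N) it stops when the force on the tool has changed by that much, and returns True; else False.
- r.move_joints(angles): joint-space move.
- r.open_gripper() and r.grasp(grasp_force=None): open the fingers fully, or close them until they stop; grasp_force is the grip in N (None keeps the last).
- r.pause(seconds).
- r.inverse_kinematics(position, orientation): joint angles nearest the present ones, or None.
- r.get_state(): the state.
- capture(name): name is "side" or "top"; returns the picture (400x640x3 uint8, red, green, blue); there is no depth.
- calibration(name): a dict with "camera_matrix" (3x3 intrinsics, pixels), "extrinsics" (4x4, takes a point from camera to world coordinates). Camera axes: x right, y down, z forward; pixel columns grow to the right and rows downward; lengths in m; the calibration is good to about 2 mm. A picture is of the moment at which its call begins. calibration takes no time and is no camera call.
A pose or a line that the arm cannot do raises r.Unreachable and nothing moves.
- order.job_done(): hands the job in; it is judged then, once.
The state is a dict: "clock": time; "joints": joint angles; "qvel": joint speeds; "effort": joint torques, N m; "tcp_pos": TCP position; "eef_rot": TCP orientation; "ft_force": force on the tool from outside, world axes, zero at the start; "torque": the same for the moment, N m; "gripper_width": finger opening in m; "finger_force": force on a finger pad.
Only numpy, scipy, OpenCV 4.12 (cv2) and the standard library are available. Lean on these libraries where they do the work, as an engineer would, in place of code of your own. Each camera call takes 0.05 s, during which the arm holds its last target. There are 200 camera calls.

TASK

Press down the tail of the spring clip with one fingertip so that its foot rises, and while you keep it pressed push the flat tile that lies in the jig's channel beneath the foot with the other fingertip, until it is fully home against the end stop. Then let the clip up so that its foot clamps the tile, and move clear. Only press and push: do not pick up or tip the tile, and leave the spare tile, the tape roll and the marker where they are.

Things in the scene. Friction and masses are not known exactly. Their poses are not given: they have to be found in the camera images.
- jig: Loading jig fixed to the bench. Origin on the bench, on the channel's middle line; x along the channel towards its closed end, y towards the clip's tail, z up. Base plate 200 x 150 x 6 mm; grey bed on it, top 24 mm above the bench, x = -120 to 70, y = -42 to 42 mm. Channel 73 mm wide between rails 6 mm high and 6 mm thick on the bed, open at -x.
- stop (a point): Point on the bed at the foot of the inner face of the end stop that closes the channel: jig x = +60 mm, y = 0, 24 mm above the bench. The stop is 10 mm thick and stands 9 mm above the bed. A tile fully home touches it: its centre is then at jig x = +20 mm and its rear edge at x = -20 mm.
- tile: The tile to load: flat brown rectangle, 80 mm along the channel (x), 70 mm across (y), 10 mm thick, about 60 g. Origin at the centre of its underside. Loose on the bed in the channel, its centre at jig x = -45 to -18 mm, its axes within 1 degree of the jig's. The closed clip's foot blocks it. Push its rear (-x) edge near the middle, about 4 mm above the bed.
- clip: The clip, bare steel: a spring-loaded see-saw with a long tail outside the channel and, on an arm over the channel, a foot. Origin on its pin, at jig x = 0, y = +43 mm, 40 mm above the bench; x along the pin as the jig's x; turns with the clip. The pin, 7 mm thick, runs from jig x = -110 to +50 mm, between lugs 46 mm high above the bench at x = -116 and +57 mm.
- clip_tail (a point): Middle of the tail's top face, moves with the clip. Smooth plate, jig x = -112 to -2 mm, 28 mm wide. Closed it slopes up outwards: middle at jig y = 72 mm, 39 mm above the bench, outer edge 44 mm. Pressed until level: y = 56 to 84 mm, 28 mm above the bench (4 mm above the bed), so level fingertips can hold it and push the tile at once, sliding along it. It takes about 4 to 10 N and has no latch.
- clip_foot (a point): Lowest point of the clip's foot at its -x end, moves with the clip. Round steel bar 10 mm thick, 20 mm long (jig x = +30 to +50 mm), over the channel's middle line (y = 0). Its underside is 6 mm above the bed when closed and empty, 10 mm when it clamps the tile, about 22 mm with the tail level and 26 mm at the hard stop (tail's middle 25 mm above the bench); 1 mm of the tail moves it about 1.5 mm.
- spare_tile: Bystander: spare tile, also 80 x 70 x 10 mm, flat on the bench on the clip's side of the jig. Origin at the centre of its underside.
- tape_roll: Bystander: roll of tape lying flat on the bench on the other side of the jig, 84 mm across, 24 mm high. Origin at the centre of its underside.
- marker: Bystander: marker pen, about 130 x 15 x 13 mm, lying on the bench beyond the jig's closed end; x runs along the pen. Origin on its underside near the middle.
Mind the look-alikes: they are no part of the job. What is shaped like the tile but blue or green is not meant.

How it is judged (in metres and radians):
On the way, in this order (a step that is already met when the one before it is completed fails the run):
1. a finger holds the clip pressed open while the tile is still short of the foot (z of clip_foot in the frame of jig above 0.0355 m and contact force between the fingers and clip above 0.5 N and x of tile in the frame of jig below 0 m), for 0.2 s.
2. the tile is home against the stop while a finger still holds the clip open (x of tile in the frame of jig above 0.017 m and z of clip_foot in the frame of jig above 0.0355 m and contact force between the fingers and clip above 0.5 N), for 0.2 s.
At the end, for the whole second after the job is handed in: The tile lies flat in the channel within 3 mm of the end stop, the clip is let up (its foot 8 to 12 mm above the bed) and its foot presses on the tile with more than 1 N, everything is at rest, and the three bystanders are within 20 mm of where they were (x of tile in the frame of jig above 0.017 m and z of tile in the frame of jig below 0.027 m and angle between tile's own z axis and vertical below 0.05 rad and z of clip_foot in the frame of jig between 0.032 and 0.036 m and contact force between clip and tile above 1 N and linear speed of tile below 0.01 m/s and distance of each of spare_tile, tape_roll, marker from where it was at the start of the episode below 0.02 m); the robot touches nothing.
It fails at once if the tile is lifted more than 8 mm off the bed or tipped more than 0.2 rad (z of tile in the frame of jig above 0.032 m or angle between tile's own z axis and vertical above 0.2 rad).
It fails at once if the spare tile is disturbed (moved more than 20 mm) (distance of spare_tile from where it was at the start of the episode above 0.02 m).
It fails at once if the tape roll is disturbed (moved more than 20 mm) (distance of tape_roll from where it was at the start of the episode above 0.02 m).
It fails at once if the marker is disturbed (moved more than 20 mm) (distance of marker from where it was at the start of the episode above 0.02 m).
It also fails if it takes over 38 s, if anything falls off the work surface, if the arm or the gripper's body presses on something with over 40 N, if the wrist force passes 120 N, or if a joint passes its speed limit or range.

## Working session

There is one attempt and no reset: what is moved stays moved. The work goes in short steps, each a Python script; the robot and the scene stay as the last script left them, time stands still between calls to the robot, and variables do not carry over. Pictures are saved under pics/ and viewed, at most 10 in all, crops included, and the job is handed in when it is done.

```bash
mkdir -p pics; ls
python3 - <<'E'
from plant import r,capture,calibration
import cv2,numpy as np
for n in("top","side"):
    cv2.imwrite(f"pics/{n}0.png",capture(n)[:,:,::-1]); c=calibration(n); print(n,np.round(c["camera_matrix"],1).tolist(),np.round(c["extrinsics"],3).tolist())
s=r.get_state();print(s["clock"],s["gripper_width"],s["eef_rot"],s["ft_force"])
E
```

```text
pics
top [[463.1, 0.0, 323.2], [0.0, 463.1, 196.8], [0.0, 0.0, 1.0]] [[-0.019, -0.989, 0.149, 0.391], [-1.0, 0.02, 0.006, 0.068], [-0.008, -0.149, -0.989, 1.214], [0.0, 0.0, 0.0, 1.0]]
side [[437.5, 0.0, 322.5], [0.0, 437.5, 204.1], [0.0, 0.0, 1.0]] [[-0.988, -0.098, 0.116, 0.473], [-0.15, 0.528, -0.836, 0.941], [0.02, -0.843, -0.537, 0.624], [0.0, 0.0, 0.0, 1.0]]
0.1 0.08719080784481872 [[ 9.66696208e-01  2.55926485e-01 -2.75827497e-04]
 [ 2.55926567e-01 -9.66694619e-01  1.76250549e-03]
 [ 1.84430877e-04 -1.77439896e-03 -9.99998409e-01]] [ 0.54015203  0.72717652 -0.74432952]
```

View pics/top0.png

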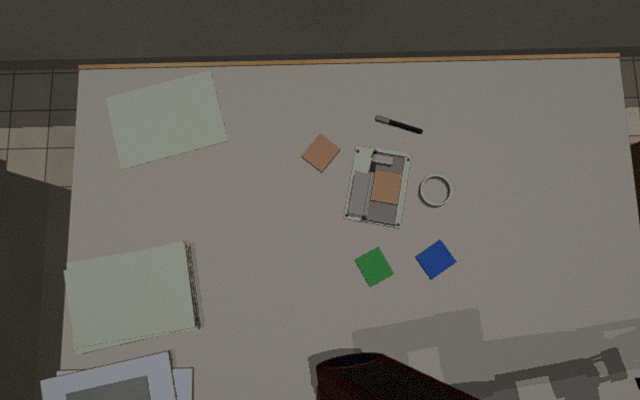

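View pics/side0.png

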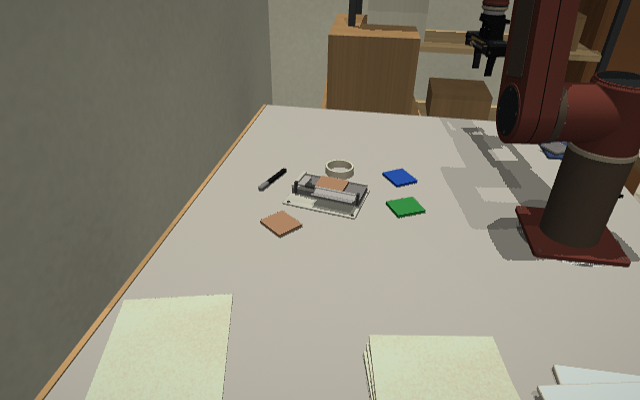

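The top view shows the jig at about (380,188), with its closed end up (world +x) and the clip tail on the left (world +y). Things that could be taken for the tile:
- Brown in the channel (386,188): this is the tile.
- Brown on the bench (321,153): the spare.
- Green (374,267) and blue (436,260): decoys.

I'll check the choice in a close crop.

Run:
```python
import cv2
a=cv2.imread("pics/top0.png")[135:240,330:425]; cv2.imwrite("pics/tc.png",cv2.convertScaleAbs(cv2.resize(a,None,fx=5.6,fy=5.6,interpolation=cv2.INTER_CUBIC),alpha=1.5))
```

```text
(no output)
```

View pics/tc.png

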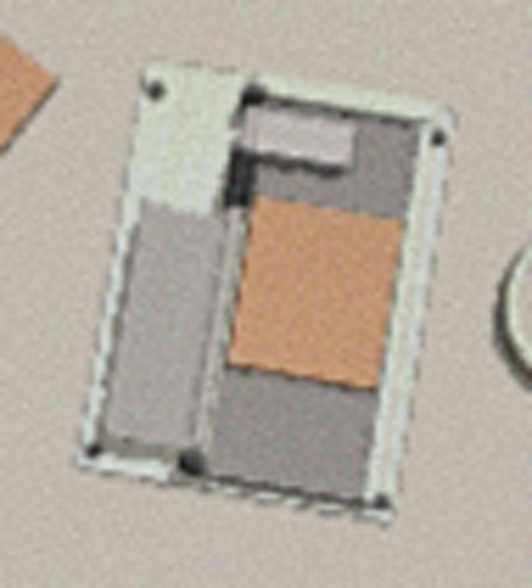

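The crop confirms the brown tile in the channel, centre (316,292). The foot is at (295,138), the tail plate at (160,330) and the dark lugs at (252,92) and (190,462). Next I'll get positions: lug tops at z=46 mm, tile at z=34 mm and plate corners at z=6 mm.

```bash
cat > h.py <<'E'
import numpy as np,cv2
from plant import calibration
def ray(n,px,z):
    c=calibration(n);K=np.array(c["camera_matrix"]);T=np.array(c["extrinsics"])
    d=T[:3,:3]@np.linalg.inv(K)@np.array([px[0],px[1],1.]);o=T[:3,3];return (o+d*(z-o[2])/d[2])[:2]
E
python3 - <<'E'
from h import *
a=cv2.imread("pics/top0.png")
hsv=cv2.cvtColor(cv2.GaussianBlur(a,(3,3),0),cv2.COLOR_BGR2HSV)
m=((hsv[...,0]<18)&(hsv[...,1]>85)).astype('u1')*255; m[:,:345]=0;m[:,425:]=0;m[:140]=0;m[240:]=0
c=max(cv2.findContours(m,0,2)[0],key=cv2.contourArea)
b=cv2.boxPoints(cv2.minAreaRect(c))
w=np.array([ray("top",p,.034) for p in b]);print("tile",w.mean(0).round(4),w.round(4).tolist())
e=np.diff(np.vstack([w,w[:1]]),axis=0);print(np.linalg.norm(e,axis=1),np.degrees(np.arctan2(e[:,1],e[:,0])))
P=lambda u,v:(330+(u+.5)/5.6-.5,135+(v+.5)/5.6-.5)
f=ray("top",P(254,93),.046);k=ray("top",P(190,461),.046)
d=f-k;print("lugs",f,k,np.linalg.norm(d),"exp .173",np.degrees(np.arctan2(d[1],d[0])))
for u,v in((148,67),(453,118),(390,518),(82,465)):print("plate",ray("top",P(u,v),.006))
for n,(u,v) in dict(stopL=(262,100),stopR=(420,125),bedBL=(205,477),bedBR=(365,497)).items():print(n,ray("top",P(u,v),.024 if 'b' in n else .033))
E
```

```text
tile [ 0.5923 -0.0873] [[0.5609, -0.0461], [0.637, -0.062], [0.6235, -0.1289], [0.5476, -0.1124]]
[0.07782704 0.06824979 0.07768082 0.06761089] [ -11.81003001 -101.41755718  167.71783486   78.71230485]
lugs [ 0.68450804 -0.06191846] [ 0.51441321 -0.02697344] 0.17364736210400009 exp .173 -11.609555070588105
plate [ 0.70837052 -0.01613909]
plate [ 0.68034352 -0.16065366]
plate [ 0.49013689 -0.12242411]
plate [0.51773774 0.02030648]
stopL [ 0.68434048 -0.0669703 ]
stopR [ 0.670864   -0.14005228]
bedBL [ 0.50920036 -0.03541487]
bedBR [ 0.49854357 -0.10854409]
```

Jig yaw is about −11.4°, with its origin at about (0.620, −0.092). The tile is at jig x≈−28 mm, so its rear edge is at −68 mm, and the lug spacing matches (173.6 mm against 173 mm). Next I hover with the finger line along jig y, then check.

```bash
cat >> h.py <<'E'
t=np.radians(-11.4);ex=np.array([np.cos(t),np.sin(t),0]);ey=np.array([-np.sin(t),np.cos(t),0]);O=np.array([.6199,-.0924,0])
R=np.column_stack([ex,-ey,[0,0,-1]])
W=lambda x,y,z:(O+(x*ex+y*ey)/1000+np.array([0,0,z/1000]))
J=lambda p:np.round([(p-O)@ex*1000,(p-O)@ey*1000,p[2]*1000],1)
E
python3 - <<'E'
from h import *
from plant import r,capture
r.move_pose(W(-86,27,150),R); r.line_to(W(-86,27,56),R)
s=r.get_state();print(s["clock"],J(s["tcp_pos"]),s["ft_force"],s["gripper_width"])
a=capture("top")[135:240,330:425,::-1];b=capture("side")[150:230,270:385,::-1]
f=lambda i:cv2.convertScaleAbs(cv2.resize(i,(400,int(i.shape[0]*400/i.shape[1])),interpolation=2),alpha=1.5)
a,b=f(a),f(b);o=np.zeros((max(len(a),len(b)),800,3),'u1');o[:len(a),:400]=a;o[:len(b),400:]=b;cv2.imwrite("pics/h1.png",o)
E
```

```text
3.2833 [-85.3  26.8  56.7] [1.24765468 0.05723059 0.37379132] 0.0867148147849993
```

View pics/h1.png

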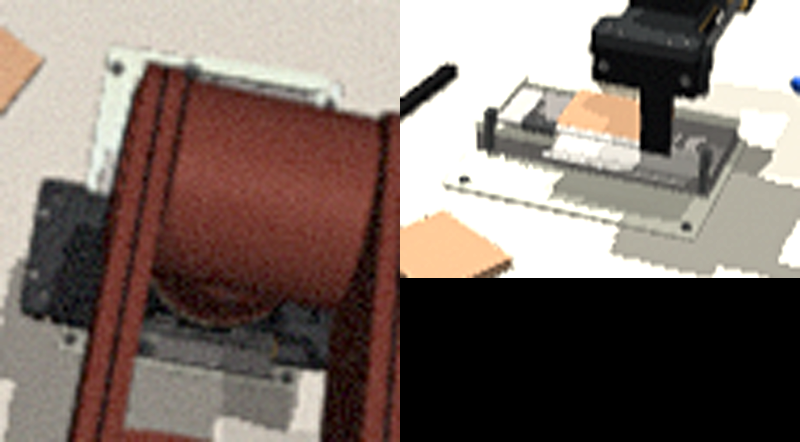

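The top view is blocked by the arm. The side view shows the tail finger, tip at (660,150), above the tail plate and behind the tile's rear edge. Pressing now with a force guard.

Run:
```python
from h import *
from plant import r,capture
def show(h):
    s=r.get_state();print(round(s["clock"],2),J(s["tcp_pos"]),"F jig",np.round([s["ft_force"]@ex,s["ft_force"]@ey,s["ft_force"][2]],1),np.round(s["torque"],2),h)
show(0)
for z in(44,38,33,27.5):
    h=r.line_to(W(-86,27,z),R,max_speed=.04,force_limit=20); show(h)
    if h: break
b=capture("side")[150:230,270:385,::-1]
cv2.imwrite("pics/h2.png",cv2.convertScaleAbs(cv2.resize(b,(690,480),interpolation=2),alpha=1.2))
```

```text
3.38 [-84.7  26.9  57.5] F jig [ 0.2 -0.4  0.5] [0.04 0.05 0.02] 0
3.83 [-86.4  27.   43.6] F jig [-0.3 -0.4  0.3] [0.05 0.07 0.01] False
4.13 [-85.2  27.   38.5] F jig [1.1 0.2 4.3] [ 0.23 -0.13 -0.09] False
4.41 [-85.1  26.6  33.7] F jig [-0.  -3.   5.1] [-0.15 -0.11 -0.06] False
4.69 [-85.   25.8  28.8] F jig [-0.3 -5.4  9.2] [-0.47  0.28  0.04] False
```

View pics/h2.png

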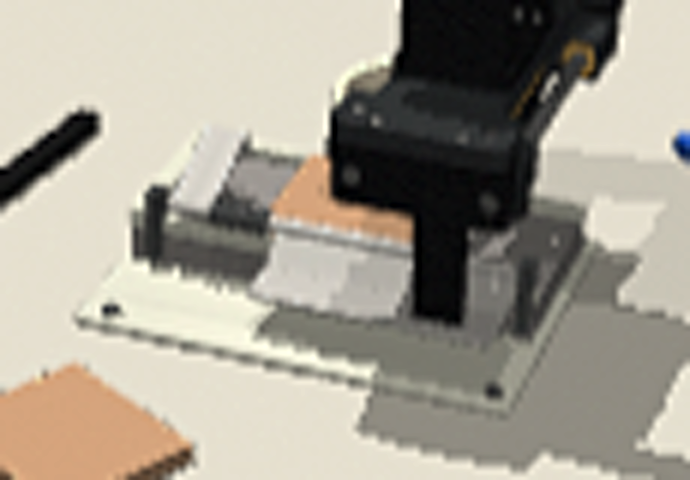

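The tail is down under the finger, tip at (440,320), with 9 N on it. The foot arm at (210,165) has risen, and the tile hasn't moved. Now pushing along +x while holding.

Run:
```python
from h import *
from plant import r,capture
def show(h):
    s=r.get_state();print(round(s["clock"],2),J(s["tcp_pos"]),"F jig",np.round([s["ft_force"]@ex,s["ft_force"]@ey,s["ft_force"][2]],1),np.round(s["torque"],2),h)
r.pause(.3);show(0)
for x in(-70,-50,-36,-26):
    h=r.line_to(W(x,27,27.5),R,max_speed=.04 if x<-30 else .02,force_limit=20 if x<-30 else 10); show(h)
    if h: break
r.pause(.4);show(h)
b=capture("side")[150:230,270:385,::-1]
cv2.imwrite("pics/h3.png",cv2.convertScaleAbs(cv2.resize(b,(690,480),interpolation=2),alpha=1.2))
```

```text
5.04 [-84.9  25.9  28.9] F jig [-1.4 -4.8  9.1] [-0.48  0.32  0.08] 0
5.59 [-71.2  27.1  27.6] F jig [-4.3 -1.   8.4] [0.4  0.76 0.21] False
6.24 [-51.4  27.3  27.6] F jig [-5.7  0.4  8.3] [0.54 0.79 0.17] False
6.74 [-37.2  27.3  27.7] F jig [-4.   0.3  8.5] [0.5  0.69 0.16] False
7.39 [-29.3  27.2  27.2] F jig [-10.9  -1.3  11.7] [ 0.52  1.87 -0.02] False
7.79 [-29.3  27.2  27.2] F jig [-9.7 -0.6 10.9] [ 0.52  1.77 -0.07] False
```

View pics/h3.png

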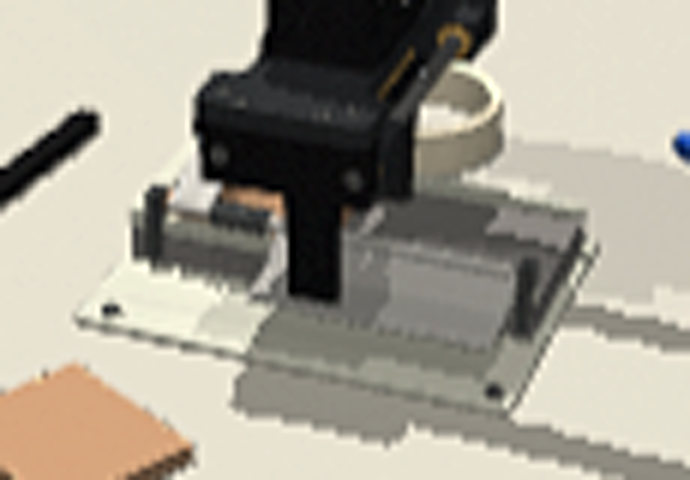

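The TCP stalled at jig x=−29.3 mm, where −29.5 was predicted for a tile that is home, with about 6 N of extra push. The side view shows brown under the raised foot at (250,200). One firmer push to confirm, then back off 4 mm, let the clip up slowly and retreat.

Run:
```python
from h import *
from plant import r,capture
def show(h):
    s=r.get_state();print(round(s["clock"],2),J(s["tcp_pos"]),"F jig",np.round([s["ft_force"]@ex,s["ft_force"]@ey,s["ft_force"][2]],1),h)
show(r.line_to(W(-20,27,27.5),R,max_speed=.02,force_limit=12)); r.pause(.3);show(0)
r.line_to(W(-35,27,27.5),R,max_speed=.03);show(0)
r.line_to(W(-35,27,60),R,max_speed=.03);show(0)
r.line_to(W(-35,27,170),R);r.move_pose(W(-200,27,230),R);show(0)
r.move_joints([-82.397,12.628,87.462,0,79.91,-7.225]);show(0)
T=capture("top")[:,:,::-1];cv2.imwrite("pics/top1.png",T);b=capture("side")[150:230,270:385,::-1];a=T[135:240,330:425]
f=lambda i:cv2.convertScaleAbs(cv2.resize(i,(400,int(i.shape[0]*400/i.shape[1])),interpolation=2),alpha=1.3)
a,b=f(a),f(b);o=np.zeros((max(len(a),len(b)),800,3),'u1');o[:len(a),:400]=a;o[:len(b),400:]=b;cv2.imwrite("pics/h4.png",o)
hsv=cv2.cvtColor(cv2.GaussianBlur(T,(3,3),0),cv2.COLOR_BGR2HSV)
m=((hsv[...,0]<18)&(hsv[...,1]>85)).astype('u1')*255; m[:,:345]=0;m[:,425:]=0;m[:140]=0;m[240:]=0
w=np.array([ray("top",p,.034) for p in cv2.boxPoints(cv2.minAreaRect(max(cv2.findContours(m,0,2)[0],key=cv2.contourArea)))])
print([J(np.r_[p,0])[:2] for p in w])
```

```text
8.08 [-29.2  27.3  27.2] F jig [-3.3 -0.4  9.2] True
8.38 [-29.2  27.3  27.4] F jig [-3.4  0.6  7.8] 0
8.74 [-33.   27.4  29.3] F jig [2.9 1.6 6.8] 0
9.97 [-35.2  27.   59.7] F jig [-0.  -0.1 -0.6] 0
11.59 [-199.5   26.9  229.6] F jig [-0.1  0.1 -0.4] 0
13.87 [-348.9 -592.1  222.6] F jig [0.  0.9 0.8] 0
[array([-22. ,  33.2]), array([55.3, 36.5]), array([ 58.8, -32.5]), array([-18.5, -35.1])]
```

View pics/h4.png

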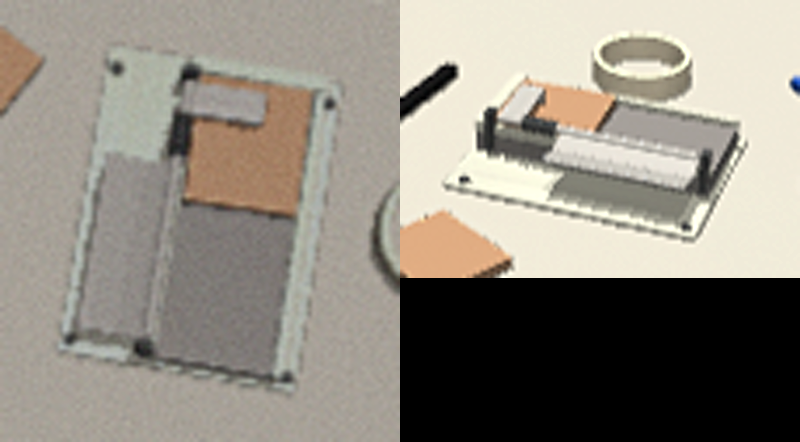

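The tile is under the foot with about 2° of yaw, the most the channel allows. Its −y front corner is at the stop, so its centre is at about 18.7 mm, above the 17 mm limit. The foot rests on the tile, the bystanders look unmoved and the arm is clear, so I'm handing in.

```bash
python3 -c "
from plant import order
print(order.job_done())"
```

```text
the job is handed in; nothing more can be done
None
```

I handed the job in: the tile is against the end stop with its centre at about 18.7 mm (limit 17 mm) and about 2° of yaw, the clip's foot is down on it, and the arm is clear; no verdict came back, and I had no reading of the clamp force.

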